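# Sort the washed cups and load the dryer tray

## Robot

A 6-joint arm with a two-finger parallel gripper is mounted at the origin on the work surface. World frame = base frame: x ahead of the robot, y to its left, z up, the work surface at z = 0. Lengths are in m, angles in rad, forces in N, time in s.
With the tool pointing down it reaches from about 0.35 to 0.725 m from the base axis. Payload 6 kg.
Tool frame: the origin (TCP) lies at the very end of the fingers, on their centre line; the grasp point (between the pads) lies 19 mm behind it (pinch_z is the distance from the TCP to the grasp point, in m); z points along the fingers, y is the line along which they close (so a half turn about z gives the same grasp; the last joint's range is limited). The gripper opens to 85 mm and grips with 20 to 120 N. Pads are 22 mm wide; open, the fingers measure 114 mm over their backs; the gripper's body (76 mm by 85 mm) begins 54 mm behind the grasp point. The pads swing forward as they close: fully open they stand 13 mm farther back than shut.
Start: joints at [-0.977, 0.04, 0.085, 0, -1.615, -0.334], TCP at [0.154, -0.58, 0.231] pointing down, gripper open.
Joint ranges: [-2.56, 2.56], [-1.29, 2.01], [-1.08, 1.49], [-3.29, 1.98], [-2.81, -0.18], [-2.99, 2.99]. Speed limits (rad/s): [2.57, 2.57, 3.01, 3.14, 3.14, 3.14].

## Interface

Orientations are given as a unit quaternion [x, y, z, w].
In Python, from rig import * gives the robot as it stands. The module is installed in compiled form; this text tells all that it offers.
- The arm moves only by the tool arm_command, never from a script. Its argument "increments" is text: rows parted by semicolons, each of 4 numbers parted by spaces: the shift along the world's x, y, z as a fraction of full scale, then the turn about the world's z as a fraction of full scale. A call has exactly 10 rows; each row shifts and turns the commanded pose from where the row before left it; what a row does not reach is not made up. Full scale, the value 1, is 80 cm for a shift and 45 degrees for a turn. A row lasts 1/10 s, in which the tool goes at most 50 mm and 8.59 degrees, less where a joint would pass 70% of its speed; a pose out of reach is approached as far as the arm can. A call with a number of a shift or a turn outside -1 to 1 is refused whole. A call with a gripper value outside its range is refused whole. "hand" is the closure, from -1 (fully open) to 1 (shut), so that 0 is half open, set as the call begins (left out, the last holds). The fingers move at their own pace and stop on an object; "squeeze" is the grip in N (left out, the last holds). Time passes only in rows, so rows that do not move let the fingers close, or fill a call up. It gives the time, the measured TCP pose, the force, the opening and the grip force at its end, in the units of the state.
- get_state(): the state, without advancing time (a new reading comes with each control period).
- camera(name): name is "scene" or "top"; returns a dict with "frame" (400x640x3 uint8, red, green, blue), "range_z" (400x640 float32, m along the optical axis (not along the pixel's ray), 0 where there is no reading), "K" (3x3 intrinsics, pixels), "origin" and "attitude" of the camera in the world. Camera axes: x right, y up, looking along -z (the intrinsics and any distortion apply to the point x, -y, -z); pixel columns grow to the right and rows downward; lengths in m; the calibration is good to about 2 mm. A picture is of the moment at which its call begins.
- sign_off(): hands the job in; it is judged then, once.
The state is a dict: "time": time; "joint_positions": joint angles; "qd": joint speeds; "joint_torque": joint torques, N m; "tcp_pos": TCP position; "tool_rot": TCP orientation; "force": force on the tool from outside, world axes, zero at the start; "ft_torque": the same for the moment, N m; "width": finger opening in m; "grip_force": force on a finger pad.
Only numpy, scipy, OpenCV 4.12 (cv2) and the standard library are available. Lean on these libraries where they do the work, as an engineer would, in place of code of your own. Each camera call takes 0.05 s, during which the arm holds its last target. There are 200 camera calls.

## Task

Clear the washed cups off the bench: stand the tall tumblers mouth down in the black crate and the short cups mouth down in the drying tray. Slide the loaded tray by its grab plate straight into the dryer's bay until it is fully home against the back stop, with all the short cups in it, and only then press the dryer's start button fully down and let it go. Leave the bottle, the jar and the brush where they are.

Things in the scene. Friction and masses are not known exactly. Their poses are not given: they have to be found in the camera images.
- dryer: cup dryer, fixed: low white tunnel (the bay), a grey blower box 170 mm high behind it. Origin: on the bench at the mouth's centre; +y points into the bay, z up. Inside 136 mm wide (x), 150 deep (y) to the back stop, 78 high, no floor but the bench; walls 14 mm, roof top at 90 mm. Two 50 mm high plates flare from the mouth's sides, 40 mm out, to 190 mm apart, and lead the tray in
- start (a joint): the dryer's start button, 28 mm across, in a small black housing on the tunnel roof, pressed straight down from above: 0 = up, 0.006 = fully down (m); springs back, about 5 N for full travel
- start_top (a point): centre of the top face of the start button when up
- tray_box (a point): loose open aluminium drying tray, 0.6 kg: 130 mm wide (x), 150 long (y), walls 18 high and 4 thick, floor 4 thick. Point: centre of the box's underside; +y end goes first into the bay. Fully home, that end touches the back stop, the near end is flush with the mouth and this point is 75 mm inside the mouth on the bay's centre line
- tray_grip (a point): the tray's grip point: 85 mm above the bench on an upright black grab plate, 60 mm wide (x), 14 mm thick (y), its top 100 mm above the bench, standing on an apron 115 mm to the -y side of the tray box's centre; axes as the tray's
- crate: black plastic crate, fixed, 220 (x) x 160 (y) x 60 mm high, walls and floor 5 mm thick; origin at the centre of its underside
- rinse_bottle_mid (a point): bystander: a white bottle, 64 mm across, 170 mm high; this point is half-way up
- tablet_jar_mid (a point): bystander: an amber jar with a black cap, 76 mm across, 100 mm high; this point is half-way up
- scrub_grip (a point): bystander: a scrubbing brush with a wooden handle lying on the bench; this point is on its handle
- tall1_mid (a point): a tall tumbler of frosted plastic standing mouth down, 100 mm high, 60 mm across at the rim (bottom), tapering to 52 mm at the top; 60 g. This point: its axis, half-way up; z up along the axis. May be absent (None)
- tall2_mid (a point): a tall tumbler of frosted plastic standing mouth down, 100 mm high, 60 mm across at the rim (bottom), tapering to 52 mm at the top; 60 g. This point: its axis, half-way up; z up along the axis. May be absent (None)
- tall3_mid (a point): a tall tumbler of frosted plastic standing mouth down, 100 mm high, 60 mm across at the rim (bottom), tapering to 52 mm at the top; 60 g. This point: its axis, half-way up; z up along the axis. May be absent (None)
- short1_mid (a point): a short cup of frosted plastic standing mouth down, 50 mm high, 58 mm across at the rim (bottom), tapering to 52 mm at the top; 50 g. This point: its axis, half-way up; z up along the axis. May be absent (None)
- short2_mid (a point): a short cup of frosted plastic standing mouth down, 50 mm high, 58 mm across at the rim (bottom), tapering to 52 mm at the top; 50 g. This point: its axis, half-way up; z up along the axis. May be absent (None)
- short3_mid (a point): a short cup of frosted plastic standing mouth down, 50 mm high, 58 mm across at the rim (bottom), tapering to 52 mm at the top; 50 g. This point: its axis, half-way up; z up along the axis. May be absent (None)

How it is judged:
By the outcome, as a careful person would: the job done as asked, in the order asked, and still so for the second after the job is handed in, with the robot touching nothing.
Of tall1, tall2, tall3, short1, short2, short3 only 5 to 6 are there at a start; the rules pass over those that are not, and their reading is None.
At some moment in a run one of tray may be knocked a few centimetres aside while the robot is not near it.
Once in a run the grip may slacken for a moment while it holds something.
It also fails if it takes over 200 s, if anything falls off the work surface, if the arm or the gripper's body presses on something with over 40 N, if the wrist force passes 120 N, or if a joint passes its speed limit or range.

## Working session

There is one attempt and no reset: what is moved stays moved. The work goes in short steps, Python scripts to look and compute and a tool call to move; the robot and the scene stay as the last step left them, time stands still between calls to the robot, and variables do not carry over. Pictures are saved under pics/ and viewed, at most 14 in all, crops included, and the job is handed in when it is done.

Besides the shell and the picture viewer there is one more tool, called as name(argument=value, ...) on one line, values as JSON. arm_command: Moves the arm, as the interface text tells. Its arguments: {"type":"object","properties":{"increments":{"type":"string"},"hand":{"type":"number"},"squeeze":{"type":"number"}},"required":["increments"]}

```bash
mkdir -p pics
cat > h.py <<'E'
from rig import *
import numpy as np, cv2
from scipy.spatial.transform import Rotation as R
def cloud(c):
    K=c["K"];d=c["range_z"];v,u=np.mgrid[:d.shape[0],:d.shape[1]]
    p=np.stack([(u-K[0,2])/K[0,0]*d,-(v-K[1,2])/K[1,1]*d,-d],-1)
    a=np.array(c["attitude"]);M=a if a.shape==(3,3) else R.from_quat(a).as_matrix()
    P=p@M.T+np.array(c["origin"]); P[d==0]=np.nan
    return P
def save(c,n): cv2.imwrite("pics/"+n,c["frame"][:,:,::-1])
E
python3 - <<'E'
from h import *
for n in("top","scene"):
    c=camera(n);save(c,n+"0.png");np.save(n+"0.npy",cloud(c));print(n,c["K"],c["origin"],c["attitude"],[k for k in c])
s=get_state();print(s)
E
```

```text
top [[474.67257164   0.         317.59140583]
 [  0.         474.67257164 199.30472798]
 [  0.           0.           1.        ]] [ 0.33850543 -0.00871553  1.34570833] [ 0.0522391  -0.06468434 -0.69728156  0.71195887] ['frame', 'range_z', 'K', 'origin', 'attitude']
scene [[474.70828352   0.         314.79212591]
 [  0.         474.70828352 196.79038891]
 [  0.           0.           1.        ]] [ 1.02131921 -0.80552376  1.09507156] [0.34960598 0.09113273 0.24761147 0.89897666] ['frame', 'range_z', 'K', 'origin', 'attitude']
{'time': 0.1, 'joint_positions': array([-9.77332441e-01,  4.08061204e-02,  8.39238148e-02, -3.82676259e-04,
       -1.61548686e+00, -3.33712987e-01]), 'qd': array([-0.00026392, -0.00269415,  0.00360925,  0.00066407, -0.00176061,
        0.00085192]), 'joint_torque': array([-5.21199312e-03, -3.69345117e+01,  3.48280048e+01,  6.95180833e+00,
       -4.59316638e-03,  4.13152009e-06]), 'tcp_pos': array([ 0.15410591, -0.57958097,  0.23036016]), 'tool_rot': array([-1.29518927e-01,  9.91576620e-01,  7.88892660e-04, -1.80677915e-04]), 'force': array([ 0.73973594,  0.22471424, -0.0392134 ]), 'ft_torque': array([ 0.00374854, -0.06255539,  0.01217725]), 'grip_force': 0.0, 'width': 0.08522468680453531}
```

View pics/top0.png

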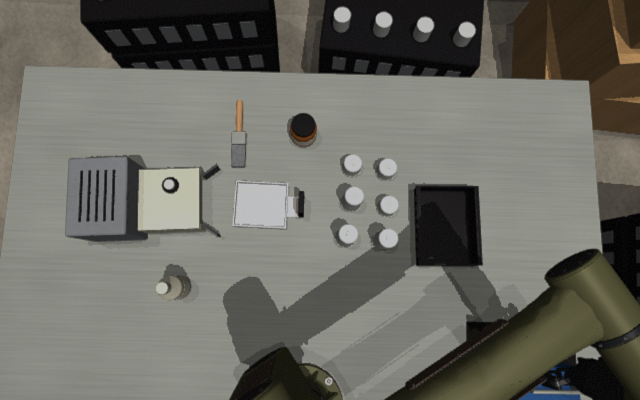

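View pics/scene0.png

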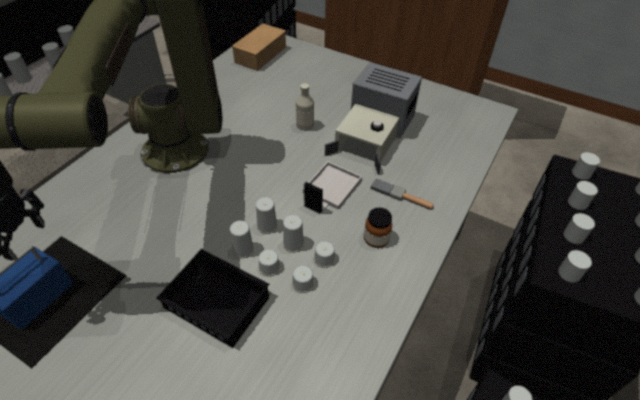

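The top view shows six cups at about (353,163), (387,168), (354,197), (388,205), (347,234) and (388,239). The crate is at (448,225), the tray at (261,204) with its plate at (301,204), the dryer mouth at column ~202 and the button at (170,184). The scene view shows 3 tall tumblers and 3 short cups. Next I'll measure with depth.

Run:
```python
from h import *
P=np.load("top0.npy");S=np.load("scene0.npy")
Z=P[:,:,2]
print("bench z",np.nanmedian(Z[280:300,60:120]),np.nanmedian(Z[90:110,330:400]),np.nanmedian(Z[250:270,330:370]), "scene", np.nanmedian(S[300:340,330:380,2]))
for (u,v) in[(353,163),(387,168),(354,197),(388,205),(347,234),(388,239)]:
    w=P[v-14:v+15,u-14:u+15].reshape(-1,3);w=w[w[:,2]>.03]
    zt=np.percentile(w[:,2],90);t=w[abs(w[:,2]-zt)<.006]
    (cx,cy),r=cv2.minEnclosingCircle(t[:,:2].astype(np.float32))
    print((u,v),"ztop%.3f"%zt,t.mean(0).round(4),"circ",round(cx,4),round(cy,4),round(r,4),len(t))
def rect(n,box,z0,z1):
    u0,u1,v0,v1=box;w=P[v0:v1,u0:u1].reshape(-1,3);w=w[(w[:,2]>z0)&(w[:,2]<z1)]
    print(n,len(w),w[:,2].mean().round(4),cv2.minAreaRect(w[:,:2].astype(np.float32)),w.min(0).round(3),w.max(0).round(3))
rect("crate",(405,490,175,275),.045,.075)
rect("tray",(226,294,172,235),.002,.03)
rect("traywall",(226,294,172,235),.013,.025)
rect("plate",(292,312,185,222),.085,.12)
rect("roof",(135,205,160,240),.08,.097)
rect("blower",(60,150,145,245),.155,.19)
rect("button",(158,184,172,196),.098,.14)
rect("flare1",(200,225,155,185),.03,.06)
rect("flare2",(200,225,220,242),.03,.06)
rect("bottle",(150,195,260,305),.05,.2)
rect("jar",(285,322,108,150),.08,.12)
```

```text
bench z 0.0009405467936389744 0.00032439441602738484 -5.064882554906003e-05 scene -0.000457082901869188
(353, 163) ztop0.053 [ 0.6614 -0.1249  0.0507] circ 0.6609 -0.1252 0.0261 220
(387, 168) ztop0.053 [ 0.6506 -0.224   0.0505] circ 0.6521 -0.2239 0.026 219
(354, 197) ztop0.103 [ 0.559  -0.1251  0.1006] circ 0.5595 -0.1248 0.0263 251
(388, 205) ztop0.053 [ 0.5452 -0.2274  0.0506] circ 0.5456 -0.2275 0.026 220
(347, 234) ztop0.103 [ 0.4575 -0.11    0.1007] circ 0.4573 -0.1099 0.0257 246
(388, 239) ztop0.103 [ 0.4485 -0.216   0.1005] circ 0.4487 -0.2158 0.026 265
crate 1140 0.0584 ((0.4918689727783203, -0.3886115550994873), (0.22116956114768982, 0.1777580827474594), 0.7848322987556458) [ 0.38  -0.479  0.045] [ 0.602 -0.3    0.069]
tray 2605 0.0068 ((0.54962557554245, 0.13649022579193115), (0.18041390180587769, 0.19371600449085236), 1.5154465436935425) [0.458 0.037 0.002] [0.641 0.236 0.027]
traywall 300 0.0182 ((0.5429641008377075, 0.12569095194339752), (0.16232340037822723, 0.1304067075252533), 88.33358001708984) [0.476 0.045 0.013] [0.61  0.208 0.025]
plate 123 0.0996 ((0.5392228960
[... 588 characters left out ...]
 [0.555 0.342 0.098] [0.598 0.385 0.117]
flare1 93 0.045 ((0.6309184432029724, 0.27899330854415894), (0.014157508499920368, 0.057245828211307526), 36.57594680786133) [0.614 0.253 0.03 ] [0.646 0.302 0.058]
flare2 59 0.049 ((0.46412479877471924, 0.2654373347759247), (0.05135493353009224, 0.01598670706152916), 71.9052505493164) [0.449 0.242 0.031] [0.477 0.292 0.06 ]
bottle 633 0.1205 ((0.30950531363487244, 0.3426707983016968), (0.06310153007507324, 0.058405935764312744), 6.9705400466918945) [0.278 0.314 0.05 ] [0.341 0.373 0.177]
jar 475 0.0994 ((0.7538164854049683, 0.015640780329704285), (0.06477177888154984, 0.06519825756549835), 42.75532150268555) [ 0.72  -0.018  0.08 ] [0.788 0.048 0.108]
```

Run:
```python
import cv2
a=cv2.imread("pics/top0.png")
cv2.imwrite("pics/c1.png",cv2.resize(a[145:250,60:315],None,fx=3.1,fy=3.1,interpolation=cv2.INTER_CUBIC))
```

```text
(no output)
```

View pics/c1.png

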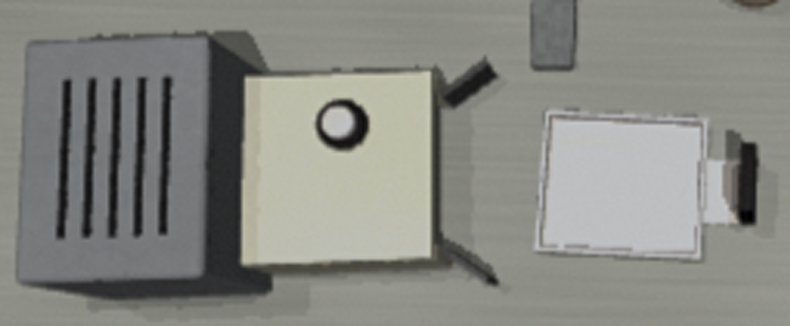

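```bash
cat >> h.py <<'E'
KT=np.array([[474.67257164,0,317.59140583],[0,474.67257164,199.30472798],[0,0,1]]);OT=np.array([0.33850543,-0.00871553,1.34570833]);MT=R.from_quat([0.0522391,-0.06468434,-0.69728156,0.71195887]).as_matrix()
def unp(u,v,z):
    d=MT@np.array([(u-KT[0,2])/KT[0,0],-(v-KT[1,2])/KT[1,1],-1.]);return OT+d*(z-OT[2])/d[2]
def cw(x,y,z,f=3.1,o=(60,145)): return unp((x+.5)/f-.5+o[0],(y+.5)/f-.5+o[1],z)
def ang(a,b): d=b-a;return np.degrees(np.arctan2(d[1],d[0]))
E
python3 - <<'E'
from h import *
for n,z,q in(("roof",.09,[(243,75),(433,69),(436,258),(243,265)]),("blow",.17,[(27,41),(208,36),(204,275),(17,284)]),("tray",.018,[(545,109),(709,119),(701,261),(536,249)]),("plate",.1,[(742,142),(757,143),(755,223),(739,223)])):
    w=np.array([cw(x,y,z) for x,y in q]);print(n,w[:,:2].round(4).tolist(),w.mean(0).round(4),[round(ang(w[i],w[(i+1)%4]),1) for i in range(4)],[round(np.linalg.norm(w[i]-w[(i+1)%4]),4) for i in range(4)])
print("btn",cw(341,121,.115))
c=camera("top");P=cloud(c)
# subpixel edge fits from depth: roof sides (x extents per row of y), mouth edge
def edge(box,z0,z1,axis,side,bins,trim):
    u0,u1,v0,v1=box;w=P[v0:v1,u0:u1].reshape(-1,3);w=w[(w[:,2]>z0)&(w[:,2]<z1)]
    o=1-axis;pts=[]
    for b in bins:
        s=w[abs(w[:,o]-b)<.004]
        if len(s)>3:pts.append((b,s[:,axis].min() if side<0 else s[:,axis].max()))
    pts=np.array(pts);k=np.polyfit(pts[:,0],pts[:,1],1);return k,np.std(pts[:,1]-np.polyval(k,pts[:,0]))
B=(135,205,160,240)
for n,a in dict(rx0=(B,.083,.097,0,-1,np.arange(.31,.44,.008),0),rx1=(B,.083,.097,0,1,np.arange(.31,.44,.008),0),mouth=(B,.083,.097,1,-1,np.arange(.47,.61,.008),0),
  bx0=((60,150,145,245),.16,.18,0,-1,np.arange(.47,.59,.008),0),bx1=((60,150,145,245),.16,.18,0,1,np.arange(.47,.59,.008),0)).items():
    k,s=edge(*a);print(n,"slope deg",np.degrees(np.arctan(k[0])).round(2),"at .29:",np.polyval(k,.29).round(4),"at .54:",np.polyval(k,.54).round(4),s.round(4))
w=P[172:196,158:184].reshape(-1,3);w=w[w[:,2]>.108];print("btn top",len(w),w.mean(0),w[:,2].max())
w=P[100:170,228:248].reshape(-1,3);w=w[w[:,2]>.008];print("brush",w.min(0),w.max(0))
E
```

```text
roof [[0.6208, 0.4559], [0.63, 0.2921], [0.465, 0.2797], [0.4556, 0.4425]] [0.5428 0.3676 0.09  ] [np.float64(-86.8), np.float64(-175.7), np.float64(93.3), np.float64(4.6)] [np.float64(0.1641), np.float64(0.1655), np.float64(0.1631), np.float64(0.1657)]
blow [[0.627, 0.6031], [0.6347, 0.4573], [0.4395, 0.4439], [0.4293, 0.5902]] [0.5326 0.5236 0.17  ] [np.float64(-87.0), np.float64(-176.1), np.float64(94.0), np.float64(3.7)] [np.float64(0.146), np.float64(0.1956), np.float64(0.1466), np.float64(0.1981)]
tray [[0.6115, 0.2048], [0.6057, 0.0541], [0.4746, 0.0575], [0.4823, 0.2067]] [0.5435 0.1308 0.018 ] [np.float64(-92.2), np.float64(178.5), np.float64(87.0), np.float64(-0.9)] [np.float64(0.1508), np.float64(0.1311), np.float64(0.1494), np.float64(0.1292)]
plate [[0.5697, 0.0213], [0.5691, 0.0084], [0.4997, 0.0084], [0.4994, 0.0221]] [0.5345 0.015  0.1   ] [np.float64(-92.6), np.float64(180.0), np.float64(91.2), np.float64(-0.6)] [np.float64(0.0129), np.float64(0.0694), np.float64(0.0136), np.float64(0.0703)]
btn [0.57721696 0.3610067  0.115     ]
rx0 slope deg -3.59 at .29: 0.4652 at .54: 0.4495 0.0006
rx1 slope deg -3.97 at .29: 0.6286 at .54: 0.6113 0.0009
mouth slope deg 3.37 at .29: 0.2733 at .54: 0.288 0.0003
bx0 slope deg -3.01 at .29: 0.4451 at .54: 0.4319 0.0005
bx1 slope deg -2.63 at .29: 0.6416 at .54: 0.6301 0.0009
btn top 81 [0.57648576 0.36461389 0.11267064] 0.11857495941476026
brush [0.65040259 0.18079052 0.00801138] [0.85218698 0.23030536 0.02765131]
```

Run:
```python
from h import *
import cv2
c=camera("top");a=c["frame"][:,:,::-1]
cv2.imwrite("pics/c2.png",cv2.resize(a[170:280,400:500],None,fx=5,fy=5,interpolation=cv2.INTER_CUBIC))
```

```text
(no output)
```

View pics/c2.png

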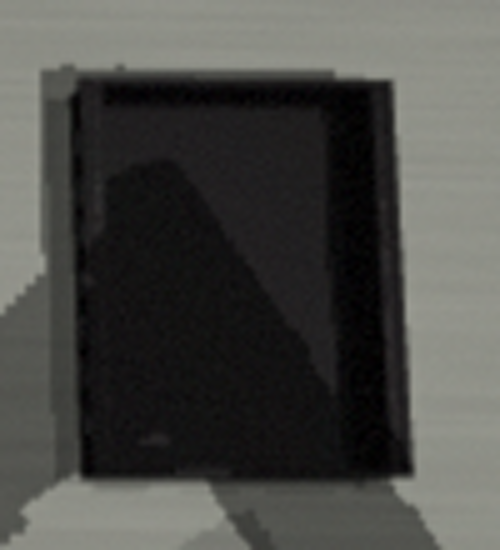

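arm_command(increments="0.06 0.03 0 -0.15;0.06 0.05 0 -0.15;0.06 0.05 0 -0.03;0.06 0.05 0 0;0.06 0.05 0 0;0.06 0.05 0 0;0.06 0.05 0 0;0.06 0.05 0 0;0.06 0.05 0 0;0.06 0.01 0 0", hand=-1, squeeze=40)

```text
time: 1.2
tcp_pos: [0.5556, -0.2906, 0.2326]
tool_rot: [-0.002, 1.0, -0.0, 0.001]
force: [0.2, -1.4, 1.2]
width: 0.0857
grip_force: 0.0
```

The crop shows the crate corners at about (73,78), (392,80), (412,477) and (82,477). The left black edge is the foot of the outer face and the right edge is the rim.

Run:
```python
from h import *
f=lambda x,y,z:cw(x,y,z,5,(400,170))[:2].round(4)
print("right rim",f(392,80,.06),f(412,477,.06),"left base",f(73,78,0),f(82,477,0),"left rim",f(100,85,.06),f(105,477,.06))
P=np.load("top0.npy")
w=P[170:280,400:500].reshape(-1,3);w=w[(w[:,2]>.054)&(w[:,2]<.068)]
for a,b in((-.40,-.38),(-.36,-.34),(-.45,-.43)):
    s=w[(w[:,1]>a)&(w[:,1]<b)];print("x at y",a,s[:,0].min(),s[:,0].max())
for a in(.43,.47,.51,.55):
    s=w[abs(w[:,0]-a)<.01];print("y at x",a,np.sort(s[:,1]).round(4)[[0,1,2,-3,-2,-1]])
```

```text
right rim [ 0.6022 -0.4742] [ 0.3836 -0.4771] left base [ 0.6114 -0.3097] [ 0.382  -0.3115] left rim [ 0.5956 -0.3113] [ 0.3803 -0.3105]
x at y -0.4 0.3817413682408494 0.5994753693373871
x at y -0.36 0.38079853201797426 0.598399268035098
x at y -0.45 0.3825892587688312 0.6011230353635807
y at x 0.43 [-0.4769 -0.4766 -0.4763 -0.302  -0.3018 -0.3018]
y at x 0.47 [-0.4763 -0.4759 -0.4756 -0.3017 -0.3015 -0.3011]
y at x 0.51 [-0.4748 -0.4742 -0.4739 -0.3011 -0.3005 -0.2998]
y at x 0.55 [-0.4767 -0.4764 -0.4746 -0.3004 -0.3002 -0.3001]
```

arm_command(increments="-0.045 0.031 0 0;-0.045 0.031 0 0;-0.044 0.031 0 0;0 0 -0.05 0;0 0 -0.05 0;0 0 -0.05 0;0 0 -0.05 0;0 0 -0.021 0;0 0 0 0;0 0 0 0")

```text
time: 2.2
tcp_pos: [0.4473, -0.2193, 0.0554]
tool_rot: [-0.0, 1.0, -0.0, 0.0]
force: [-0.4, -0.4, 0.6]
width: 0.0854
grip_force: 0.0
```

arm_command(increments="0 0 0 0;0 0 0 0;0 0 0 0;0 0 0 0;0 0 0 0;0 0 0 0;0 0 0 0;0 0 0 0;0 0 0 0;0 0 0 0", hand=1, squeeze=40)

```text
time: 3.2
tcp_pos: [0.4482, -0.2193, 0.0564]
tool_rot: [-0.0, 1.0, -0.0, 0.002]
force: [-0.1, 0.9, 6.1]
width: 0.0526
grip_force: 42.5
```

arm_command(increments="0 0 0.04 0;0 0 0.05 0;0 0 0.015 0;-0.006 -0.043 0 0;-0.006 -0.043 0 0;-0.006 -0.043 0 0;-0.006 -0.043 0 0;-0.006 -0.043 0 0;0 0 0 0;0 0 0 0")

```text
time: 4.2
tcp_pos: [0.4224, -0.3914, 0.1377]
tool_rot: [0.001, 1.0, 0.001, -0.0]
force: [0.3, 0.4, -1.4]
width: 0.0529
grip_force: 42.4
```

arm_command(increments="0 0 -0.03 0;0 0 -0.03 0;0 0 -0.02 0;0 0 -0.01 0;0 0 -0.005 0;0 0 -0.002 0;0 0 0 0;0 0 0 0;0 0 0 0;0 0 0 0")

```text
time: 5.2
tcp_pos: [0.4232, -0.3912, 0.0615]
tool_rot: [-0.0, 1.0, -0.0, 0.0]
force: [-0.0, 0.7, 1.3]
width: 0.053
grip_force: 42.6
```

arm_command(increments="0 0 0 0;0 0 0 0;0 0 0 0;0 0 0 0;0 0 0.05 0;0 0 0.05 0;0 0 0.01 0;0.01 0.05 0 0;0.01 0.05 0 0;0.01 0.05 0 0", hand=-0.9)

```text
time: 6.2
tcp_pos: [0.4469, -0.2699, 0.1486]
tool_rot: [0.0, 1.0, 0.0, 0.0]
force: [1.4, 1.1, 0.2]
width: 0.0812
grip_force: 0.0
```

arm_command(increments="0.01 0.05 0 0;0.0025 0.05 0 0;0 0.05 0 0;0 0.05 0 0;0 0 0 0;0 0 -0.05 0;0 0 -0.05 0;0 0 -0.018 0;0 0 0 0;0 0 0 0", hand=-1)

```text
time: 7.2
tcp_pos: [0.4579, -0.1116, 0.0563]
tool_rot: [-0.0, 1.0, -0.0, 0.001]
force: [0.4, 0.3, 0.9]
width: 0.0854
grip_force: 0.0
```

arm_command(increments="0 0 0 0;0 0 0 0;0 0 0 0;0 0 0 0;0 0 0 0;0 0 0 0;0 0 0 0;0 0 0 0;0 0 0.02 0;0 0 0.04 0", hand=1)

```text
time: 8.2
tcp_pos: [0.4553, -0.1108, 0.1007]
tool_rot: [-0.0, 1.0, 0.0, -0.002]
force: [0.4, -0.3, -0.6]
width: 0.0529
grip_force: 42.2
```

arm_command(increments="0 0 0.045 0;0 -0.05 0 0;0 -0.05 0 0;0.008 -0.05 0 0;0.008 -0.05 0 0;0.008 -0.05 0 0;0.008 -0.05 0 0;0.009 -0.05 0 0;0 0 0 0;0 0 0 0")

```text
time: 9.2
tcp_pos: [0.4893, -0.3916, 0.1375]
tool_rot: [0.001, 1.0, 0.001, -0.001]
force: [-0.0, 1.0, -0.6]
width: 0.0532
grip_force: 42.3
```

arm_command(increments="0 0 -0.03 0;0 0 -0.03 0;0 0 -0.02 0;0 0 -0.01 0;0 0 -0.005 0;0 0 -0.003 0;0 0 0 0;0 0 0 0;0 0 0 0;0 0 0 0")

```text
time: 10.2
tcp_pos: [0.4903, -0.3914, 0.0617]
tool_rot: [-0.0, 1.0, -0.001, 0.001]
force: [-1.7, 1.6, 4.9]
width: 0.0532
grip_force: 42.9
```

arm_command(increments="0 0 0 0;0 0 0 0;0 0 0 0;0 0 0 0;0 0 0.05 0;0 0 0.05 0;0 0 0.01 0;0.02 0.05 0 0;0.02 0.05 0 0;0.02 0.05 0 0", hand=-0.9)

```text
time: 11.2
tcp_pos: [0.5381, -0.2699, 0.148]
tool_rot: [0.0, 1.0, 0.0, 0.0]
force: [1.0, -0.4, 0.9]
width: 0.0811
grip_force: 0.0
```

arm_command(increments="0.02 0.05 0 0;0.006 0.05 0 0;0 0.05 0 0;0 0.033 0 0;0 0 0 0;0 0 -0.05 0;0 0 -0.05 0;0 0 -0.018 0;0 0 0 0;0 0 0 0", hand=-1)

```text
time: 12.2
tcp_pos: [0.5595, -0.1253, 0.0555]
tool_rot: [-0.0, 1.0, -0.0, 0.001]
force: [-0.1, -0.6, 1.2]
width: 0.085
grip_force: 0.0
```

arm_command(increments="0 0 0 0;0 0 0 0;0 0 0 0;0 0 0 0;0 0 0 0;0 0 0 0;0 0 0 0;0 0 0 0;0 0 0.02 0;0 0 0.04 0", hand=1)

```text
time: 13.2
tcp_pos: [0.5568, -0.1243, 0.1001]
tool_rot: [-0.0, 1.0, 0.0, -0.003]
force: [0.7, 0.1, -0.8]
width: 0.0525
grip_force: 42.2
```

arm_command(increments="0 0 0.045 0;0 -0.05 0 0;0 -0.05 0 0;0 -0.05 0 0;0 -0.05 0 0;0 -0.05 0 0;0 -0.05 0 0;-0.002 -0.033 0 0;0 0 0 0;0 0 0 0")

```text
time: 14.2
tcp_pos: [0.5566, -0.3915, 0.1379]
tool_rot: [0.0, 1.0, 0.0, -0.0]
force: [-0.5, 0.8, -0.7]
width: 0.0529
grip_force: 42.2
```

arm_command(increments="0 0 -0.03 0;0 0 -0.03 0;0 0 -0.02 0;0 0 -0.01 0;0 0 -0.005 0;0 0 -0.003 0;0 0 0 0;0 0 0 0;0 0 0 0;0 0 0 0")

```text
time: 15.2
tcp_pos: [0.5576, -0.3913, 0.0611]
tool_rot: [-0.0, 1.0, -0.001, 0.001]
force: [-1.0, 2.5, 5.5]
width: 0.0525
grip_force: 42.9
```

arm_command(increments="0 0 0 0;0 0 0 0;0 0 0 0;0 0 0 0;0 0 0.05 0;0 0 0.05 0;0 0 0.01 0;-0.005 0.05 0 0;-0.005 0.05 0 0;-0.005 0.05 0 0", hand=-0.9)

```text
time: 16.2
tcp_pos: [0.5446, -0.2699, 0.147]
tool_rot: [0.0, 1.0, 0.0, 0.0]
force: [0.8, 1.0, -0.5]
width: 0.0809
grip_force: 0.0
```

arm_command(increments="0 0.054 0 0;0 0 0 0;0 0 -0.05 0;0 0 -0.05 0;0 0 -0.04 0;0 0 -0.02 0;0 0 -0.007 0;0 0 0 0;0 0 0 0;0 0 0 0", hand=-1)

```text
time: 17.2
tcp_pos: [0.5461, -0.2281, 0.0156]
tool_rot: [-0.0, 1.0, -0.0, 0.001]
force: [0.1, -0.0, 0.0]
width: 0.0856
grip_force: 0.0
```

Run:
```python
from h import *
c=camera("scene");cv2.imwrite("pics/s1.png",cv2.resize(c["frame"][140:400,100:480,::-1],None,fx=2,fy=2))
```

```text
(no output)
```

View pics/s1.png

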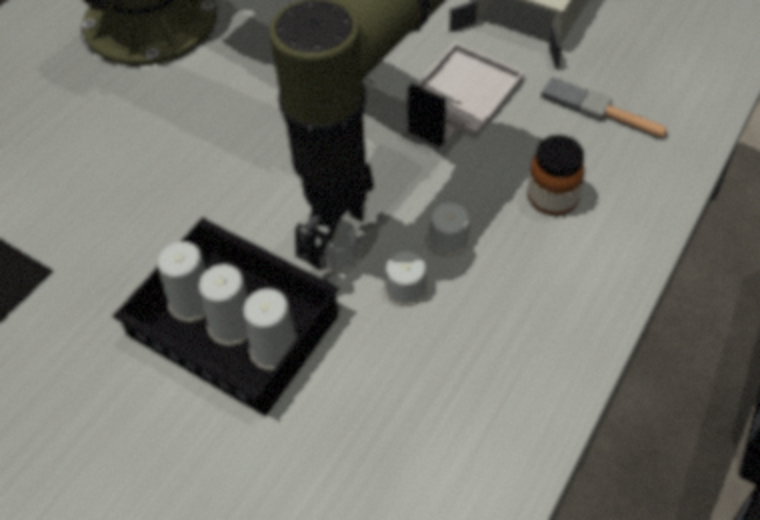

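Three tumblers stand upright in the crate at (180,280), (222,305) and (268,330). The gripper is over a short cup at (330,245), and the tray is still at (465,90). Next: grasp, lift and recheck the tray.

arm_command(increments="0 0 0 0;0 0 0 0;0 0 0 0;0 0 0 0;0 0 0 0;0 0 0 0;0 0 0 0;0 0 0.02 0;0 0 0.04 0;0 0 0.04 0", hand=1)

```text
time: 18.25
tcp_pos: [0.5442, -0.2277, 0.0944]
tool_rot: [-0.0, 1.0, 0.0, -0.001]
force: [1.0, 0.0, -0.1]
width: 0.0527
grip_force: 42.1
```

```bash
cat >> h.py <<'E'
def tray(P,save_=None):
    # tray pose from plate-top and wall points near last-known place
    w=P.reshape(-1,3);w=w[(w[:,0]>.40)&(w[:,0]<.68)&(w[:,1]>-.07)&(w[:,1]<.25)]
    p=w[(w[:,2]>.085)&(w[:,2]<.115)]
    b=w[(w[:,2]>.013)&(w[:,2]<.024)]
    return p,b
E
python3 - <<'E'
from h import *
c=camera("top");P=cloud(c);p,b=tray(P)
print("plate",cv2.minAreaRect(p[:,:2].astype(np.float32)),len(p),"walls",cv2.minAreaRect(b[:,:2].astype(np.float32)),len(b))
a=c["frame"];d=cv2.absdiff(a,cv2.imread("pics/top0.png")[:,:,::-1].copy())[175:235,228:294].max(2);print("changed px",(d>40).sum(),"of",d.size)
E
```

```text
plate ((0.0, 0.0), (0.0, 0.0), 0.0) 0 walls ((0.5576897263526917, 0.14246834814548492), (0.18035337328910828, 0.23245488107204437), 84.25872802734375) 428
changed px 1501 of 3960
```

Run:
```python
from h import *
c=camera("top");P=cloud(c);np.save("t2.npy",P);cv2.imwrite("pics/t2.png",cv2.resize(c["frame"][145:250,60:315,::-1],None,fx=3.1,fy=3.1,interpolation=cv2.INTER_CUBIC))
```

```text
(no output)
```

View pics/t2.png

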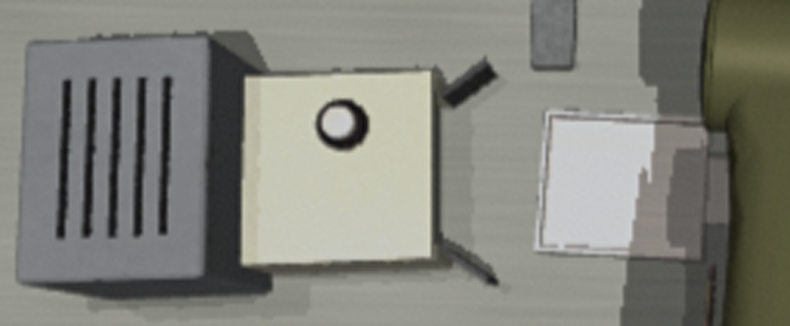

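The tray hasn't moved: its corners are still at (545,109) and (536,249). The arm hides the plate.

arm_command(increments="0 0 0.04 0;0 0.03 0.022 0;0.004 0.055 0 0;0.005 0.055 0 0;0.005 0.055 0 0;0.005 0.055 0 0;0.005 0.055 0 0;0.005 0.055 0 0;0.004 0.055 0 0;0.003 0.055 0 0")

```text
time: 19.35
tcp_pos: [0.5734, 0.15, 0.1435]
tool_rot: [-0.0, 1.0, 0.0, -0.0]
force: [0.4, -0.7, -1.0]
width: 0.053
grip_force: 42.2
```

arm_command(increments="0 0.027 0 0;0 0 0 0;0 0 -0.05 0;0 0 -0.05 0;0 0 -0.025 0;0 0 -0.015 0;0 0 -0.01 0;0 0 0 0;0 0 0 0;0 0 0 0")

```text
time: 20.35
tcp_pos: [0.5746, 0.1701, 0.0248]
tool_rot: [-0.0, 1.0, 0.001, 0.001]
force: [0.4, -0.1, -0.8]
width: 0.053
grip_force: 42.2
```

arm_command(increments="0 0 -0.003 0;0 0 -0.002 0;0 0 0 0;0 0 0 0;0 0 0 0;0 0 0 0;0 0 0 0;0 0 0 0;0 0 0 0;0 0 0 0")

```text
time: 21.35
tcp_pos: [0.5738, 0.1698, 0.0193]
tool_rot: [-0.0, 1.0, 0.0, -0.0]
force: [0.0, -0.4, -0.3]
width: 0.053
grip_force: 42.2
```

arm_command(increments="0 0 0 0;0 0 0 0;0 0 0 0;0 0 0 0;0 0 0.03 0;0 0 0.05 0;0 0 0.05 0;0 0 0.03 0;0.01 -0.05 0 0;0.01 -0.055 0 0", hand=-0.75)

```text
time: 22.35
tcp_pos: [0.5902, 0.0862, 0.1486]
tool_rot: [-0.002, 1.0, 0.001, 0.001]
force: [0.2, -0.3, 0.0]
width: 0.0745
grip_force: 0.0
```

arm_command(increments="0.01 -0.055 0 0;0.01 -0.055 0 0;0.01 -0.055 0 0;0.01 -0.055 0 0;0.01 -0.055 0 0;0.01 -0.055 0 0;0.017 -0.053 0 0;0 0 0 0;0 0 0 0;0 0 0 0")

```text
time: 23.35
tcp_pos: [0.6513, -0.22, 0.1473]
tool_rot: [-0.001, 1.0, 0.0, -0.0]
force: [0.3, 0.3, 1.4]
width: 0.0746
grip_force: 0.0
```

arm_command(increments="0.001 -0.005 0 0;0 0 -0.05 0;0 0 -0.05 0;0 0 -0.04 0;0 0 -0.02 0;0 0 -0.0045 0;0 0 0 0;0 0 0 0;0 0 0 0;0 0 0 0")

```text
time: 24.35
tcp_pos: [0.6529, -0.2247, 0.0172]
tool_rot: [-0.0, 1.0, -0.0, 0.001]
force: [-1.0, -1.3, 0.7]
width: 0.0744
grip_force: 0.0
```

arm_command(increments="0 0 0 0;0 0 0 0;0 0 0 0;0 0 0 0;0 0 0 0;0 0 0 0;0 0 0 0;0 0 0.02 0;0 0 0.04 0;0 0 0.05 0", hand=1)

```text
time: 25.35
tcp_pos: [0.6507, -0.2243, 0.1027]
tool_rot: [-0.0, 1.0, 0.001, -0.002]
force: [2.1, -0.4, -0.6]
width: 0.0528
grip_force: 42.1
```

Run:
```python
from h import *
c=camera("top");cv2.imwrite("pics/t3.png",cv2.resize(c["frame"][145:250,60:315,::-1],None,fx=3.1,fy=3.1,interpolation=cv2.INTER_CUBIC))
```

```text
(no output)
```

View pics/t3.png

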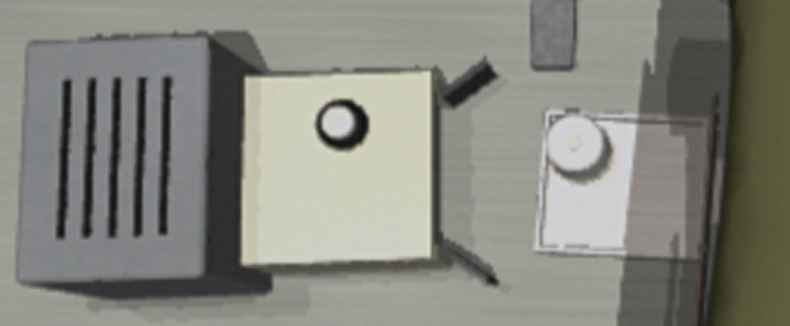

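The first short cup stands in the tray at (577,142), and the tray hasn't moved.

arm_command(increments="0 0 0.05 0;-0.019 0.05 0 0;-0.019 0.055 0 0;-0.019 0.055 0 0;-0.019 0.055 0 0;-0.019 0.055 0 0;-0.019 0.055 0 0;-0.019 0.055 0 0;-0.02 0.055 0 0;-0.02 0.055 0 0")

```text
time: 26.4
tcp_pos: [0.5127, 0.169, 0.1442]
tool_rot: [-0.0, 1.0, 0.0, 0.0]
force: [0.2, 1.1, -0.9]
width: 0.0528
grip_force: 42.1
```

arm_command(increments="0 0.0056 0 0;0 0 0 0;0 0 0 0;0 0 0 0;0 0 0 0;0 0 0 0;0 0 0 0;0 0 0 0;0 0 0 0;0 0 0 0")

```text
time: 27.4
tcp_pos: [0.5137, 0.1719, 0.1437]
tool_rot: [-0.0, 1.0, 0.0, -0.0]
force: [1.1, 0.3, 0.1]
width: 0.0528
grip_force: 42.2
```

arm_command(increments="0 0 -0.05 0;0 0 -0.05 0;0 0 -0.025 0;0 0 -0.015 0;0 0 -0.008 0;0 0 -0.003 0;0 0 -0.002 0;0 0 0 0;0 0 0 0;0 0 0 0")

```text
time: 28.4
tcp_pos: [0.5166, 0.1721, 0.0264]
tool_rot: [-0.001, 1.0, 0.0, 0.003]
force: [-0.9, -4.2, 14.5]
width: 0.0533
grip_force: 44.7
```

arm_command(increments="0 0 0 0;0 0 0 0;0 0 0 0;0 0 0 0;0 0 0.03 0;0 0 0.05 0;0 0 0.05 0;0 0 0.03 0;0.025 -0.05 0 0;0.025 -0.055 0 0", hand=-0.75)

```text
time: 29.4
tcp_pos: [0.5544, 0.0884, 0.1505]
tool_rot: [-0.002, 1.0, 0.001, 0.001]
force: [0.3, 0.4, -0.6]
width: 0.0748
grip_force: 0.0
```

arm_command(increments="0.015 -0.055 0 0;0.015 -0.055 0 0;0.015 -0.055 0 0;0.015 -0.055 0 0;0.01 -0.03 0 0;0 0 0 0;0 0 0 0;0 0 0 0;0 0 0 0;0 0 0 0")

```text
time: 30.4
tcp_pos: [0.6098, -0.1112, 0.1495]
tool_rot: [-0.001, 1.0, 0.0, 0.0]
force: [0.1, 0.9, 0.5]
width: 0.0749
grip_force: 0.0
```

Run:
```python
from h import *
c=camera("top");P=cloud(c);np.save("t4.npy",P);cv2.imwrite("pics/t4.png",cv2.resize(c["frame"][165:245,200:320,::-1],None,fx=6,fy=6,interpolation=cv2.INTER_CUBIC))
```

```text
(no output)
```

View pics/t4.png

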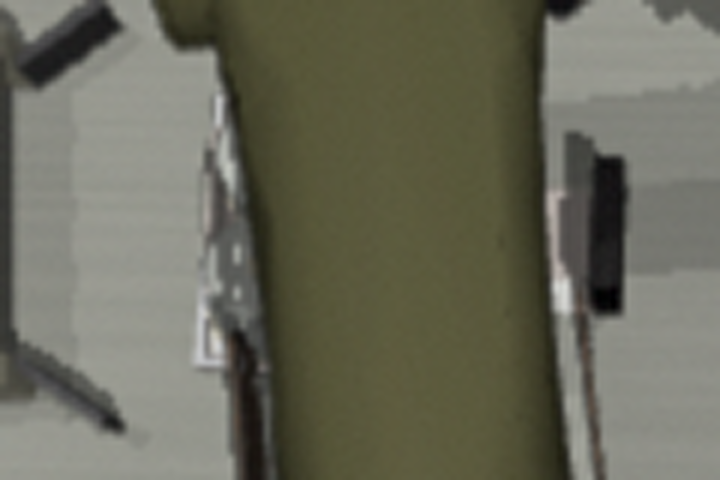

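The arm covers the tray here (only its left edge shows, at column ~210), so I'll back off.

arm_command(increments="0 -0.055 0 0;0 -0.055 0 0;0 -0.055 0 0;0 -0.055 0 0;0 -0.02 0 0;0 0 0 0;0 0 0 0;0 0 0 0;0 0 0 0;0 0 0 0")

```text
time: 31.45
tcp_pos: [0.6101, -0.3031, 0.1496]
tool_rot: [-0.001, 1.0, 0.0, 0.0]
force: [0.3, 0.5, -0.3]
width: 0.0746
grip_force: 0.0
```

Run:
```python
from h import *
c=camera("top");P=cloud(c);np.save("t5.npy",P);cv2.imwrite("pics/t5.png",cv2.resize(c["frame"][165:245,200:320,::-1],None,fx=6,fy=6,interpolation=cv2.INTER_CUBIC))
w=P.reshape(-1,3);w=w[(w[:,0]>.44)&(w[:,0]<.65)&(w[:,1]>.04)&(w[:,1]<.24)&(w[:,2]>.04)&(w[:,2]<.08)]
for s in(-1,1):
    q=w[(w[:,0]-.544)*s>0];print(len(q),q.mean(0),np.percentile(q[:,2],[5,50,95]),cv2.minEnclosingCircle(q[q[:,2]>.049][:,:2].astype(np.float32)))
```

```text
329 [0.51616064 0.17271681 0.0581844 ] [0.0450607  0.05912527 0.06574179] ((0.5177814960479736, 0.17480385303497314), 0.028032077476382256)
301 [0.57236134 0.17126301 0.053919  ] [0.04731136 0.05427866 0.05865324] ((0.5715011954307556, 0.17298470437526703), 0.028488820418715477)
```

View pics/t5.png

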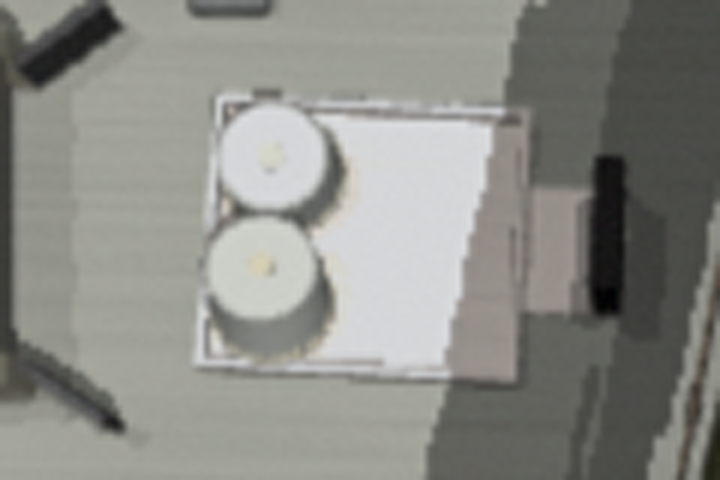

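Run:
```python
from h import *
P=np.load("t5.npy");w=P.reshape(-1,3)
for c0 in((.516,.173),(.572,.171)):
    q=w[np.hypot(w[:,0]-c0[0],w[:,1]-c0[1])<.019];q=q[q[:,2]>.035]
    A=np.c_[q[:,:2]-c0,np.ones(len(q))];k,*_=np.linalg.lstsq(A,q[:,2],rcond=None);print(c0,len(q),k,"res",np.std(q[:,2]-A@k))
# tray edges (pixel corners)
f=lambda x,y:cw(x,y,.018,6,(200,165))[:2].round(4)
print([f(*q) for q in((217,95),(531,108),(519,383),(193,367))])
print("tops",cw(270,156,.054,6,(200,165)),cw(262,264,.058,6,(200,165)))
```

```text
(0.516, 0.173) 144 [-0.19820661 -0.00069271  0.06161412] res 0.0024482356736466454
(0.572, 0.171) 145 [ 0.02175588 -0.01815577  0.05446674] res 0.002594372570065974
[array([0.6098, 0.2039]), array([0.607, 0.055]), array([0.4759, 0.0567]), array([0.4801, 0.2089])]
tops [0.57444053 0.1724894  0.054     ] [0.52362641 0.17333642 0.058     ]
```

The second cup is leaning on the tray's -x wall: tilted about 11°, top at (262,266) in the crop. The first cup is level at (270,156). I'll regrasp the leaning cup and set it down in a staggered slot with more clearance.

arm_command(increments="-0.012 0.055 0 0;-0.012 0.055 0 0;-0.012 0.055 0 0;-0.012 0.055 0 0;-0.012 0.055 0 0;-0.012 0.055 0 0;-0.012 0.055 0 0;-0.012 0.055 0 0;-0.012 0.055 0 0;-0.007 0.055 0 0")

```text
time: 32.5
tcp_pos: [0.5169, 0.1379, 0.1499]
tool_rot: [-0.001, 1.0, 0.0, 0.001]
force: [0.9, 0.3, 0.2]
width: 0.0749
grip_force: 0.0
```

arm_command(increments="0 0.045 0 0;0 0 0 0;0 0 -0.05 0;0 0 -0.05 0;0 0 -0.03 0;0 0 -0.02 0;0 0 -0.005 0;0 0 0 0;0 0 0 0;0 0 0 0")

```text
time: 33.5
tcp_pos: [0.5185, 0.1723, 0.0267]
tool_rot: [-0.0, 1.0, 0.001, 0.001]
force: [-0.5, -0.3, 0.2]
width: 0.0747
grip_force: 0.0
```

arm_command(increments="0 0 0 0;0 0 0 0;0 0 0 0;0 0 0 0;0 0 0 0;0 0 0 0;0 0 0 0;0 0 0 0;0 0 0 0;0 0 0 0", hand=1, squeeze=30)

```text
time: 34.5
tcp_pos: [0.5183, 0.1721, 0.0263]
tool_rot: [-0.0, 1.0, 0.0, 0.001]
force: [-1.2, 0.3, 5.8]
width: 0.053
grip_force: 31.3
```

arm_command(increments="0 0 0.02 0;0 0 0.02 0;0 -0.022 0 0;0 -0.022 0 0;0 0 0 0;0 0 -0.02 0;0 0 -0.01 0;0 0 -0.005 0;0 0 -0.003 0;0 0 0 0")

```text
time: 35.5
tcp_pos: [0.5179, 0.1366, 0.027]
tool_rot: [-0.0, 1.0, -0.0, 0.0]
force: [0.5, 0.4, -0.6]
width: 0.0533
grip_force: 31.8
```

arm_command(increments="0 0 -0.002 0;0 0 -0.002 0;0 0 -0.002 0;0 0 0 0;0 0 0 0;0 0 0 0;0 0 0 0;0 0 0 0;0 0 0 0;0 0 0 0")

```text
time: 36.5
tcp_pos: [0.5186, 0.137, 0.0253]
tool_rot: [-0.001, 1.0, 0.0, 0.001]
force: [-8.0, -1.0, 15.3]
width: 0.0535
grip_force: 33.5
```

arm_command(increments="0 0 0 0;0 0 0 0;0 0 0 0;0 0 0 0;0 0 0.03 0;0 0 0.05 0;0 0 0.05 0;0 0 0.02 0;0.025 -0.05 0 0;0.025 -0.055 0 0", hand=-0.6)

```text
time: 37.5
tcp_pos: [0.5583, 0.0531, 0.1426]
tool_rot: [-0.002, 1.0, 0.001, 0.001]
force: [0.8, 0.2, -0.7]
width: 0.068
grip_force: 0.0
```

arm_command(increments="0.025 -0.055 0 0;0.025 -0.055 0 0;0.025 -0.055 0 0;0.025 -0.055 0 0;0.025 -0.002 0 0;0.003 0 0 0;0 0 0 0;0 0 0 0;0 0 0 0;0 0 0 0", hand=-0.75)

```text
time: 38.5
tcp_pos: [0.6599, -0.1243, 0.1426]
tool_rot: [-0.001, 1.0, 0.0, 0.0]
force: [-0.1, 0.7, 0.6]
width: 0.0747
grip_force: 0.0
```

arm_command(increments="0.001 -0.001 -0.05 0;0 0 -0.05 0;0 0 -0.04 0;0 0 -0.017 0;0 0 -0.002 0;0 0 0 0;0 0 0 0;0 0 0 0;0 0 0 0;0 0 0 0")

```text
time: 39.5
tcp_pos: [0.6612, -0.1257, 0.0155]
tool_rot: [-0.0, 1.0, 0.0, 0.0]
force: [-1.2, -0.2, -0.1]
width: 0.075
grip_force: 0.0
```

arm_command(increments="0 0 0 0;0 0 0 0;0 0 0 0;0 0 0 0;0 0 0 0;0 0 0 0;0 0 0 0;0 0 0.02 0;0 0 0.04 0;0 -0.03 0.05 0", hand=1, squeeze=40)

```text
time: 40.5
tcp_pos: [0.6597, -0.1477, 0.1019]
tool_rot: [-0.002, 1.0, 0.001, -0.002]
force: [0.4, -0.3, 0.7]
width: 0.0532
grip_force: 42.0
```

arm_command(increments="0 -0.04 0.05 0;0 -0.05 0 0;0 -0.05 0 0;0 0 0 0;0 0 0 0;0 0 0 0;0 0 0 0;0 0 0 0;0 0 0 0;0 0 0 0")

```text
time: 41.5
tcp_pos: [0.661, -0.2605, 0.142]
tool_rot: [-0.001, 1.0, 0.0, -0.0]
force: [-0.7, 0.1, -1.0]
width: 0.053
grip_force: 42.1
```

Run:
```python
from h import *
c=camera("top");P=cloud(c);np.save("t6.npy",P);cv2.imwrite("pics/t6.png",cv2.resize(c["frame"][165:245,200:320,::-1],None,fx=6,fy=6,interpolation=cv2.INTER_CUBIC))
w=P.reshape(-1,3)
for c0 in((.519,.137),(.573,.171)):
    q=w[np.hypot(w[:,0]-c0[0],w[:,1]-c0[1])<.019];q=q[(q[:,2]>.035)&(q[:,2]<.09)]
    A=np.c_[q[:,:2]-c0,np.ones(len(q))];k,*_=np.linalg.lstsq(A,q[:,2],rcond=None);print(c0,len(q),k)
```

```text
(0.519, 0.137) 147 [ 0.01229534 -0.00066836  0.05445162]
(0.573, 0.171) 142 [-0.01519022 -0.01329804  0.05429911]
```

View pics/t6.png

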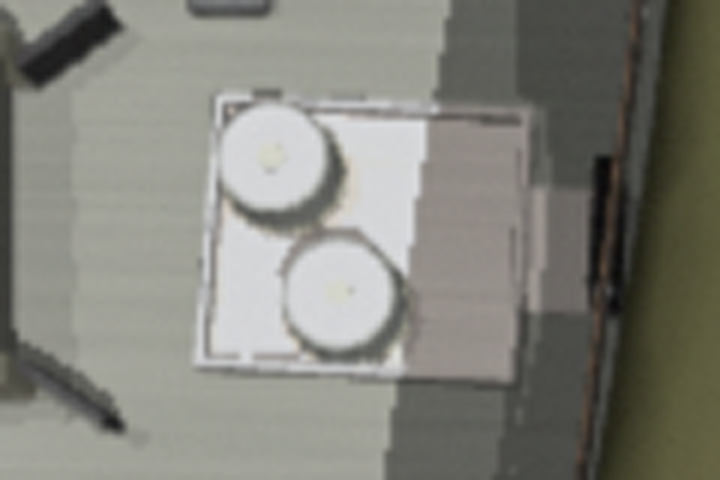

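Both cups are now level in the tray, at (270,156) and (342,292). The third goes to the free corner.

arm_command(increments="-0.015 0.055 0 0;-0.015 0.055 0 0;-0.015 0.055 0 0;-0.015 0.055 0 0;-0.015 0.055 0 0;-0.015 0.055 0 0;-0.015 0.055 0 0;-0.015 0.057 0 0;0 0 0 0;0 0 0 0")

```text
time: 42.55
tcp_pos: [0.5647, 0.0938, 0.1423]
tool_rot: [-0.002, 1.0, 0.0, 0.0]
force: [-0.6, -0.1, -0.5]
width: 0.0528
grip_force: 42.1
```

arm_command(increments="0 0 -0.05 0;0 0 -0.05 0;0 0 -0.025 0;0 0 -0.012 0;0 0 -0.007 0;0 0 -0.005 0;0 0 -0.002 0;0 0 0 0;0 0 0 0;0 0 0 0")

```text
time: 43.55
tcp_pos: [0.5653, 0.0928, 0.0217]
tool_rot: [-0.0, 1.0, 0.0, 0.0]
force: [-0.7, 0.4, -0.6]
width: 0.0531
grip_force: 42.2
```

arm_command(increments="0 0 -0.002 0;0 0 0 0;0 0 0 0;0 0 0 0;0 0 0 0;0 0 0 0;0 0 0 0;0 0 0 0;0 0 0 0;0 0 0 0")

```text
time: 44.55
tcp_pos: [0.565, 0.0927, 0.0196]
tool_rot: [-0.0, 1.0, 0.0, 0.0]
force: [-0.1, -0.6, 0.7]
width: 0.053
grip_force: 42.3
```

arm_command(increments="0 0 0 0;0 0 0 0;0 0 0 0;0 0 0 0;0 0 0.03 0;0 0 0.05 0;0 0 0.05 0;0 0 0.03 0;0 -0.05 0 0;0 -0.055 0 0", hand=-0.45)

```text
time: 45.55
tcp_pos: [0.5653, 0.0089, 0.1487]
tool_rot: [-0.002, 1.0, 0.0, 0.001]
force: [0.3, -0.0, -1.1]
width: 0.0623
grip_force: 0.0
```

arm_command(increments="0 -0.055 0 0;0 -0.055 0 0;0 -0.055 0 0;0 -0.055 0 0;0 -0.055 0 0;0 -0.055 0 0;0 -0.03 0 0;0 0 0 0;0 0 0 0;0 0 0 0")

```text
time: 46.55
tcp_pos: [0.5651, -0.2786, 0.1475]
tool_rot: [-0.001, 1.0, 0.0, 0.0]
force: [-0.2, 0.3, 0.1]
width: 0.0615
grip_force: 0.0
```

Run:
```python
from h import *
c=camera("top");P=cloud(c);np.save("t7.npy",P);cv2.imwrite("pics/t7.png",cv2.resize(c["frame"][165:245,200:320,::-1],None,fx=6,fy=6,interpolation=cv2.INTER_CUBIC))
w=P.reshape(-1,3)
for c0 in((.516,.137),(.573,.171),(.565,.093)):
    q=w[np.hypot(w[:,0]-c0[0],w[:,1]-c0[1])<.019];q=q[(q[:,2]>.035)&(q[:,2]<.09)]
    A=np.c_[q[:,:2]-c0,np.ones(len(q))];k,*_=np.linalg.lstsq(A,q[:,2],rcond=None);print(c0,len(q),k)
p,b=tray(P);print("plate",cv2.minAreaRect(p[:,:2].astype(np.float32)),p.mean(0))
```

```text
(0.516, 0.137) 153 [-0.02987378  0.01830871  0.05423789]
(0.573, 0.171) 144 [ 0.00870157 -0.02686572  0.05464054]
(0.565, 0.093) 151 [0.01159996 0.01783213 0.05506488]
plate ((0.5392466187477112, 0.0165778286755085), (0.0592963770031929, 0.013355392962694168), 1.3139503002166748) [0.538713   0.01657275 0.09947843]
```

View pics/t7.png

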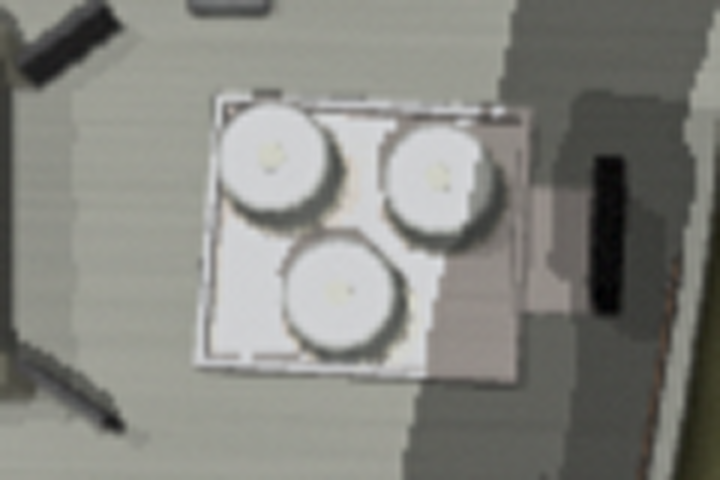

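All three cups are upright in the tray, at (270,156), (440,178) and (342,292). The plate is at (608,235). Next I'll grip the plate.

arm_command(increments="-0.005 0.055 0 -0.027;-0.005 0.055 0 0;-0.005 0.055 0 0;-0.005 0.055 0 0;-0.005 0.055 0 0;-0.005 0.055 0 0;-0.002 0.039 0 0;0 0 0 0;0 0 0 0;0 0 -0.03 0", hand=-0.1)

```text
time: 47.6
tcp_pos: [0.5413, 0.0161, 0.1271]
tool_rot: [0.01, 1.0, 0.001, 0.003]
force: [1.0, 0.1, -0.4]
width: 0.0472
grip_force: 0.0
```

arm_command(increments="0 0 -0.03 0;0 0 -0.03 0;0 0 -0.014 0;0 0 0 0;0 0 0 0;0 0 0 0;0 0 0 0;0 0 0 0;0 0 0 0;0 0 0 0")

```text
time: 48.6
tcp_pos: [0.5394, 0.0159, 0.0645]
tool_rot: [0.01, 1.0, 0.0, 0.0]
force: [-0.5, 0.3, 0.2]
width: 0.0471
grip_force: 0.0
```

arm_command(increments="0 0 0 0;0 0 0 0;0 0 0 0;0 0 0 0;0 0 0 0;0 0 0 0;0 0 0 0;0 0 0 0;0 0 0 0;0 0 0 0", hand=1, squeeze=70)

```text
time: 49.6
tcp_pos: [0.5395, 0.0157, 0.0645]
tool_rot: [0.01, 1.0, -0.0, 0.0]
force: [1.1, -2.9, 0.6]
width: 0.0132
grip_force: 68.8
```

arm_command(increments="0.0015 0.001 0 0.005;0.003 0.003 0 0.011;0.004 0.004 0 0.014;0.004 0.004 0 0.015;0.004 0.004 0 0.015;0.004 0.004 0 0.015;0.004 0.003 0 0.014;0.003 0.003 0 0.011;0.0015 0.001 0 0.005;0 0 0 0")

```text
time: 50.6
tcp_pos: [0.5622, 0.0372, 0.0645]
tool_rot: [-0.031, 1.0, -0.0, -0.001]
force: [-3.2, -4.1, 3.7]
width: 0.0134
grip_force: 69.3
```

Run:
```python
from h import *
s=get_state();q=R.from_quat(s["tool_rot"]).as_matrix();print(s["tcp_pos"],np.degrees(np.arctan2(q[1,1],q[0,1])),s["force"],s["width"])
c=camera("top");P=cloud(c);np.save("t8.npy",P);a=c["frame"]
cv2.imwrite("pics/t8.png",cv2.resize(a[150:250,120:320,::-1],None,fx=4,fy=4,interpolation=cv2.INTER_CUBIC))
```

```text
[0.56221127 0.03718115 0.06446523] 93.59351446135892 [-3.214543   -4.06944085  3.66939225] 0.013411472081347698
```

View pics/t8.png

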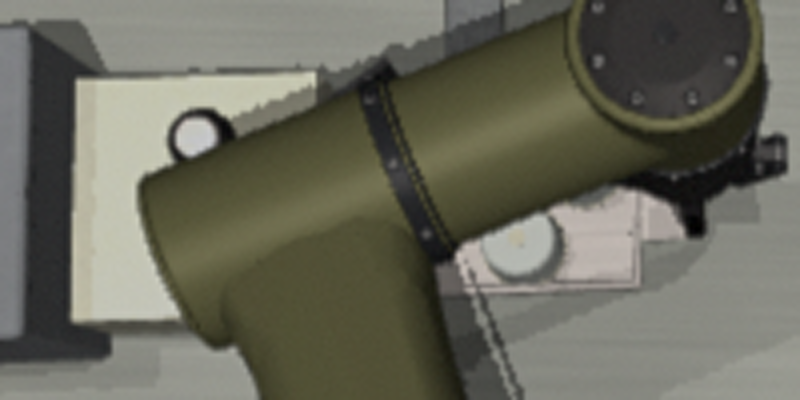

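The tray has turned with the gripper: its corner is at (638,287) and a cup stands at (520,240). The arm hides the rest.

arm_command(increments="-0.0003 0.005 0 0;-0.0006 0.01 0 0;-0.0009 0.015 0 0;-0.0009 0.015 0 0;-0.0009 0.015 0 0;-0.0009 0.015 0 0;-0.0009 0.015 0 0;-0.0006 0.01 0 0;-0.0003 0.005 0 0;0 0 0 0")

```text
time: 51.65
tcp_pos: [0.5575, 0.1226, 0.0645]
tool_rot: [-0.031, 1.0, 0.001, 0.0]
force: [-1.3, -0.3, 5.4]
width: 0.013
grip_force: 69.4
```

arm_command(increments="-0.0003 0.005 0 0;-0.0006 0.01 0 0;-0.0006 0.01 0 0;-0.0006 0.01 0 0;-0.0006 0.01 0 0;-0.0006 0.01 0 0;-0.0006 0.01 0 0;-0.0006 0.01 0 0;-0.0003 0.005 0 0;0 0 0 0")

```text
time: 52.65
tcp_pos: [0.5537, 0.1857, 0.0645]
tool_rot: [-0.031, 1.0, 0.0, 0.0]
force: [-1.3, -3.1, 4.5]
width: 0.013
grip_force: 69.4
```

arm_command(increments="-0.0003 0.005 0 0;-0.0006 0.01 0 0;-0.0006 0.01 0 0;-0.0006 0.01 0 0;-0.0006 0.01 0 0;-0.0005 0.008 0 0;-0.0003 0.005 0 0;-0.0002 0.003 0 0;0 0 0 0;0 0 0 0")

```text
time: 53.65
tcp_pos: [0.5508, 0.2341, 0.0645]
tool_rot: [-0.031, 1.0, 0.0, 0.0]
force: [-0.3, -3.7, 4.6]
width: 0.0132
grip_force: 69.4
```

arm_command(increments="-0.0001 0.002 0 0;-0.0001 0.002 0 0;-0.0001 0.002 0 0;-0.0001 0.002 0 0;-0.0001 0.002 0 0;0 0.001 0 0;0 0.001 0 0;0 0 0 0;0 0 0 0;0 0 0 0")

```text
time: 54.65
tcp_pos: [0.5504, 0.2432, 0.0645]
tool_rot: [-0.031, 1.0, -0.0, -0.0]
force: [-0.8, -6.1, 4.9]
width: 0.0132
grip_force: 69.5
```

arm_command(increments="-0.0001 0.001 0 0;0 0.001 0 0;-0.0001 0.001 0 0;0 0.001 0 0;0 0.001 0 0;0 0.001 0 0;0 0 0 0;0 0 0 0;0 0 0 0;0 0 0 0")

```text
time: 55.65
tcp_pos: [0.5502, 0.2466, 0.0645]
tool_rot: [-0.03, 1.0, -0.001, -0.0]
force: [-0.3, -10.9, 6.2]
width: 0.0132
grip_force: 69.6
```

arm_command(increments="0 0.001 0 0;0 0.001 0 0;0 0.001 0 0;0 0.001 0 0;0 0 0 0;0 0 0 0;0 0 0 0;0 0 0 0;0 0 0 0;0 0 0 0")

```text
time: 56.65
tcp_pos: [0.5502, 0.2467, 0.0647]
tool_rot: [-0.03, 1.0, -0.004, -0.001]
force: [-1.3, -21.7, 8.9]
width: 0.013
grip_force: 69.9
```

arm_command(increments="0 -0.002 0 0;0 -0.0015 0 0;0 0 0 0;0 0 0 0;0 0 0 0;0 0 0 0;0 0 0 0;0 0 0 0;0 0 0 0;0 0 0 0")

```text
time: 57.65
tcp_pos: [0.5502, 0.2466, 0.0645]
tool_rot: [-0.03, 1.0, -0.002, -0.001]
force: [0.2, -12.6, 6.5]
width: 0.0132
grip_force: 69.8
```

arm_command(increments="0 0 0 0;0 0 0 0;0 0 0 0;0 0 0 0;0 0 0.02 0;0 0 0.04 0;0 0 0.04 0;0 0 0.03 0;0 0 0 0;0 0 0 0", hand=0.4)

```text
time: 58.65
tcp_pos: [0.5503, 0.2495, 0.1698]
tool_rot: [-0.031, 1.0, 0.001, 0.001]
force: [-0.3, -0.8, -1.3]
width: 0.0253
grip_force: 0.0
```

arm_command(increments="0 -0.05 0 0;0 -0.055 0 0;0 -0.055 0 0;0 -0.055 0 0;0 -0.055 0 0;0 -0.055 0 0;0 -0.055 0 0;0 -0.055 0 0;0 -0.055 0 0;0 0 0 0", hand=1)

```text
time: 59.65
tcp_pos: [0.549, -0.1471, 0.1671]
tool_rot: [-0.028, 1.0, -0.0, -0.001]
force: [0.3, -0.9, -0.8]
width: 0.0001
grip_force: 0.0
```

Run:
```python
from h import *
c=camera("top");P=cloud(c);np.save("t9.npy",P);a=c["frame"]
cv2.imwrite("pics/t9.png",cv2.resize(a[150:250,120:280,::-1],None,fx=5,fy=5,interpolation=cv2.INTER_CUBIC))
w=P[180:225,200:245].reshape(-1,3);p=w[(w[:,2]>.085)&(w[:,2]<.115)];p=p[(p[:,1]<.27)]
print("plate",len(p),cv2.minAreaRect(p[:,:2].astype(np.float32)))
w=P[172:196,158:184].reshape(-1,3);h=w[w[:,2]>.098];t=w[w[:,2]>.110];print("btn",np.percentile(h[:,2],[5,50,80,95]),cv2.minEnclosingCircle(h[:,:2].astype(np.float32)),t.mean(0),len(t))
```

```text
plate 137 ((0.5502353310585022, 0.24822035431861877), (0.05868050456047058, 0.014558235183358192), 2.395176410675049)
btn [0.09911222 0.10602963 0.11205788 0.11433862] ((0.5765617489814758, 0.3651849925518036), 0.021966643631458282) [0.57682237 0.36531287 0.11281062] 65
```

View pics/t9.png

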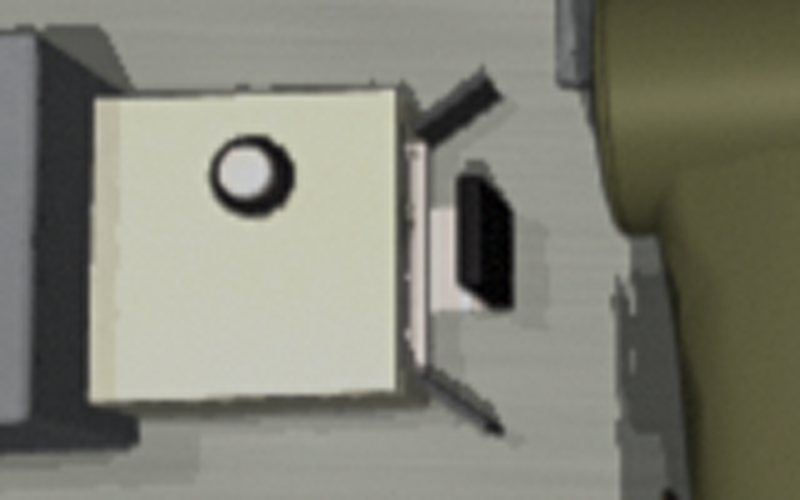

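The tray's near end shows at column ~420, level with the flare roots, so it's flush with the mouth. The plate is at (485,240) and the button at (243,173). Next is the button.

arm_command(increments="0.003 0.05 0 0;0.003 0.055 0 0;0.003 0.055 0 0;0.003 0.055 0 0;0.003 0.055 0 0;0.003 0.055 0 0;0.003 0.055 0 0;0.003 0.055 0 0;0.003 0.055 0 0;0.003 0.055 0 0", hand=1)

```text
time: 60.7
tcp_pos: [0.573, 0.2958, 0.1677]
tool_rot: [-0.032, 0.999, -0.0, -0.001]
force: [0.7, -0.2, 0.9]
width: 0.0
grip_force: 0.0
```

arm_command(increments="0.003 0.055 0 0;0.002 0.0375 0 0;0 0 0 0;0 0 -0.02 0;0 0 -0.02 0;0 0 -0.01 0;0 0 -0.005 0;0 0 0 0;0 0 0 0;0 0 0 0")

```text
time: 61.7
tcp_pos: [0.5785, 0.3671, 0.1253]
tool_rot: [-0.031, 1.0, 0.001, 0.001]
force: [0.4, -1.0, 0.3]
width: 0.0001
grip_force: 0.0
```

arm_command(increments="-0.002 -0.004 0 0;0 0 -0.005 0;0 0 -0.005 0;0 0 -0.003 0;0 0 -0.002 0;0 0 -0.002 0;0 0 0 0;0 0 0 0;0 0 0 0;0 0 0 0")

```text
time: 62.7
tcp_pos: [0.5766, 0.3638, 0.1109]
tool_rot: [-0.031, 1.0, 0.0, 0.0]
force: [-0.8, -1.0, 2.5]
width: -0.0002
grip_force: 1.0
```

arm_command(increments="0 0 -0.002 0;0 0 -0.002 0;0 0 0 0;0 0 0 0;0 0 0 0;0 0 0 0;0 0 0 0;0 0 0 0;0 0 0 0;0 0 0 0")

```text
time: 63.7
tcp_pos: [0.5767, 0.3639, 0.1076]
tool_rot: [-0.031, 1.0, 0.0, 0.0]
force: [0.3, -1.1, 4.6]
width: -0.0
grip_force: 2.0
```

arm_command(increments="0 0 -0.0015 0;0 0 -0.0015 0;0 0 -0.001 0;0 0 0 0;0 0 0 0;0 0 0 0;0 0 0 0;0 0 0 0;0 0 0 0;0 0 0 0")

```text
time: 64.7
tcp_pos: [0.5767, 0.3639, 0.1061]
tool_rot: [-0.031, 1.0, 0.0, 0.001]
force: [-3.2, -2.0, 10.9]
width: -0.0001
grip_force: 5.1
```

arm_command(increments="0 0 -0.001 0;0 0 -0.001 0;0 0 0 0;0 0 0 0;0 0 0 0;0 0 0 0;0 0 0 0;0 0 0 0;0 0 0 0;0 0 0 0")

```text
time: 65.7
tcp_pos: [0.5768, 0.3639, 0.106]
tool_rot: [-0.031, 1.0, 0.0, 0.001]
force: [-6.4, -2.1, 15.7]
width: 0.0001
grip_force: 7.6
```

arm_command(increments="0 0 0.01 0;0 0 0.03 0;0 0 0.05 0;0 0 0.02 0;0 -0.05 0 0;0 -0.055 0 0;0 -0.055 0 0;0 -0.055 0 0;0 -0.055 0 0;0 -0.055 0 0")

```text
time: 66.7
tcp_pos: [0.5758, 0.1023, 0.1895]
tool_rot: [-0.031, 1.0, 0.0, -0.001]
force: [1.1, -0.2, 0.4]
width: 0.0003
grip_force: 0.0
```

arm_command(increments="0 -0.055 0 0;0 -0.055 0 0;0 -0.055 0 0;0 -0.05 0 0;0 0 0 0;0 0 0 0;0 0 0 0;0 0 0 0;0 0 0 0;0 0 0 0")

```text
time: 67.7
tcp_pos: [0.5766, -0.0674, 0.1907]
tool_rot: [-0.032, 1.0, 0.0, -0.0]
force: [0.2, -0.6, 0.6]
width: -0.0001
grip_force: 0.0
```

Run:
```python
from h import *
c=camera("scene");cv2.imwrite("pics/fin.png",cv2.resize(c["frame"][60:380,130:500,::-1],None,fx=1.8,fy=1.8))
c=camera("top");P=cloud(c)
w=P[180:225,200:245].reshape(-1,3);p=w[(w[:,2]>.085)&(w[:,2]<.115)];p=p[(p[:,1]<.27)]
print("plate",len(p),cv2.minAreaRect(p[:,:2].astype(np.float32)))
w=P[172:196,158:184].reshape(-1,3);h=w[w[:,2]>.098];print("btn",np.percentile(h[:,2],[5,50,80,95]))
```

```text
plate 6 ((0.5259326696395874, 0.25314581394195557), (0.009797394275665283, 0.0022812325041741133), 17.398897171020508)
btn [0.09967901 0.10552828 0.11300116 0.11524744]
```

View pics/fin.png

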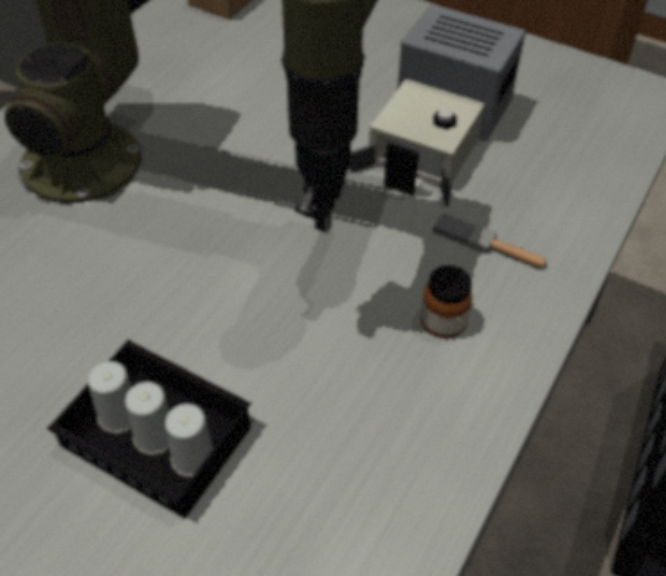

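The tumblers stand in the crate at (108,395), (147,415) and (187,440). The tray is in the bay with its plate at (402,165), and the button is up at (444,118). One last check that the tray is home, with the arm clear.

arm_command(increments="0 -0.05 0 0;0 -0.055 0 0;0 -0.055 0 0;0 0 0 0;0 0 0 0;0 0 0 0;0 0 0 0;0 0 0 0;0 0 0 0;0 0 0 0")

```text
time: 68.8
tcp_pos: [0.5766, -0.1957, 0.1908]
tool_rot: [-0.031, 1.0, 0.0, 0.0]
force: [-0.7, -0.1, -0.3]
width: 0.0
grip_force: 0.0
```

Run:
```python
from h import *
c=camera("top");P=cloud(c)
w=P[180:225,200:245].reshape(-1,3);p=w[(w[:,2]>.085)&(w[:,2]<.115)];p=p[(p[:,1]<.27)]
r=cv2.minAreaRect(p[:,:2].astype(np.float32));print("plate",len(p),r)
if len(p)>120 and abs(r[0][1]-.2482)<.0015 and abs(r[0][0]-.5502)<.002: sign_off();print("signed off")
```

```text
plate 136 ((0.5504215359687805, 0.24777184426784515), (0.059011008590459824, 0.013450253754854202), 3.5016469955444336)
the job is handed in; nothing more can be done
signed off
```

The job is handed in: three tumblers are mouth down in the crate, the tray with all three short cups is home against the back stop, and the start button was then pressed fully down and released; one short cup first landed leaning on the tray wall and was reset upright.

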